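Strip a stack of coupling parts into their parts dishes

ROBOT

A 7-joint arm with a two-finger parallel gripper is mounted at the origin on the work surface; the furniture and walls round the work are solid. World frame = base frame: x ahead of the robot, y to its left, z up, the work surface at z = 0. Lengths are in m, angles in rad, forces in N, time in s.
With the tool pointing down it reaches from about 0.4 to 0.85 m from the base axis. Payload 10.4 kg.
Tool frame: the origin (TCP) lies at the very end of the fingers, on their centre line; the grasp point (between the pads) lies 19 mm behind it; z points along the fingers, y is the line along which they close (so a half turn about z gives the same grasp; the last joint's range is limited). The gripper opens to 85 mm and grips with 20 to 120 N. Pads are 22 mm wide; open, the fingers measure 114 mm over their backs; the gripper's body (76 mm by 85 mm) begins 54 mm behind the grasp point. The pads swing forward as they close: fully open they stand 13 mm farther back than shut.
Start: joints at [-1.25, 0.332, -0.065, 1.46, 0.022, 1.35, -0.088], TCP at [0.211, 0.588, 0.231] pointing down, gripper open.
Joint ranges: [-2.6, 2.6], [-0.5, 2.12], [-1.47, 1.34], [0.16, 2.42], [-1.27, 4.41], [0.06, 2.06], [-2.6, 2.6]. Speed limits (rad/s): [2.22, 2.22, 2.79, 2.79, 3.14, 3.14, 3.14].

INTERFACE

Orientations are given as a unit quaternion [x, y, z, w].
In Python, from workcell import manip, vision, order gives the robot as it stands. The module is installed in compiled form; this text tells all that it offers.
- The arm moves only by the tool move_arm, never from a script. Its argument "motion" is a list of rows, each a list of 3 entries, a list of its own where there are three numbers: the shift along the tool's x, y, z scaled (see below), then the turn, a rotation vector about the tool's x, y, z scaled (see below), then the opening, from -1 (shut) to 1 (fully open). In form: [[[dx, dy, dz], [wx, wy, wz], hand], ...]. A call has 1 to 12 rows; each row shifts and turns the commanded pose from where the row before left it, along the tool's axes as they then stand; what a row does not reach is not made up. The controller multiplies each number of a shift by 0.75 m and each number of a turn by pi/4 rad. A row lasts 1/10 s, in which the tool goes at most 50 mm and 8.59 degrees, less where a joint would pass 70% of its speed; a pose out of reach is approached as far as the arm can. A call with a number of a shift or a turn outside -1 to 1 is refused whole. A call with a gripper value outside its range is refused whole. The fingers move at their own pace and stop on an object; "newtons" is the grip in N (left out, the last holds). Time passes only in rows, so rows that do not move let the fingers close. It gives the time, the measured TCP pose, the force, the opening and the grip force at its end, in the units of the state.
- manip.get_obs(): the state, without advancing time (a new reading comes with each control period).
- vision.camera(name): name is "scene" or "side" or "wrist"; returns a dict with "pixels" (420x560x3 uint8, red, green, blue), "fx", "fy", "cx", "cy" (pixels), "R" (3x3) and "t" (3): a world point X has camera coordinates R X + t. Camera axes: x right, y down, z forward; pixel columns grow to the right and rows downward; lengths in m; the calibration is good to about 2 mm. A picture is of the moment at which its call begins. There is no depth.
- order.hand_in(): hands the job in; it is judged then, once.
The state is a dict: "clock": time; "joint_pos": joint angles; "joint_velocities": joint speeds; "tau": joint torques, N m; "position": TCP position; "ee_rot": TCP orientation; "ft_force": force on the tool from outside, world axes, zero at the start; "torque": the same for the moment, N m; "grip_width": opening from 0.0 (shut) to 1.0 (fully open); "grasp_force": force on a finger pad.
Only numpy, scipy, OpenCV 4.12 (cv2) and the standard library are available. Lean on these libraries where they do the work, as an engineer would, in place of code of your own. Each camera call takes 0.05 s, during which the arm holds its last target. There are 200 camera calls.

TASK

Take the stack of coupling parts apart from the top down and set each part flat and upright inside its own dish: the hex nut in the yellow dish, then the brass fitting in the blue one, the bronze bush in the red one and the steel flange in the white one. Set the parts down, without dropping or tipping any of them over, and leave the tape measure and the standing bolt where they are.

Things in the scene. Friction and masses are not known exactly. Their poses are not given: they have to be found in the camera images.
- nut: plain steel hex nut, 24 mm across flats (along its x, and every 60 degrees), 27 mm across corners, 13 mm thick, lying flat on top of the stack. Origin: centre of its underside; z up through the bore. The stack is nut, brass fitting, bronze bush, flange from the top down, each up to 3 mm off the centre of the one below
- nipple: brass threaded hex fitting standing upright, 42 mm tall: round ends of 34 mm diameter, with a hexagon 38 mm across flats and 43 mm across corners between 15 and 27 mm above its underside; the round top collar (27 to 42 mm up) can be gripped at any yaw. Stands on the bush, under the nut. About 0.16 kg. Origin: centre of its underside; z up
- bush: copper-coloured round bronze bush (thick ring), 52 mm outside diameter, 26 mm bore, 20 mm tall, lying flat on the flange, under the brass fitting. 0.16 to 0.26 kg. Origin: centre of its underside; z up along the bore
- flange: round steel flange, 64 mm diameter, 24 mm bore, 20 mm thick, six small dark bolt holes round its edge; it lies on the bench at the bottom of the stack. 0.28 to 0.46 kg. Origin: centre of its underside; z up along the bore
- dish_yellow: yellow round shallow plastic dish with a dark liner, fixed to the bench: outside diameter 52 mm, inside diameter 44 mm, floor 3 mm above the bench, rim 7 mm high and 4 mm thick; the smallest dish, for the nut. Origin: centre of its underside, on the bench (z = 0). z up
- dish_blue: blue round shallow plastic dish with a dark liner, fixed to the bench: outside diameter 62 mm, inside diameter 54 mm, floor 3 mm above the bench, rim 7 mm high and 4 mm thick; the second smallest, for the brass fitting. Origin: centre of its underside, on the bench (z = 0). z up
- dish_red: red round shallow plastic dish with a dark liner, fixed to the bench: outside diameter 78 mm, inside diameter 70 mm, floor 3 mm above the bench, rim 7 mm high and 4 mm thick; the second largest, for the bronze bush. Origin: centre of its underside, on the bench (z = 0). z up
- dish_white: white round shallow plastic dish with a dark liner, fixed to the bench: outside diameter 92 mm, inside diameter 84 mm, floor 3 mm above the bench, rim 7 mm high and 4 mm thick; the largest, for the steel flange. Origin: centre of its underside, on the bench (z = 0). z up
- tape_measure: black tape measure with a red and yellow face, 32x84x65 mm, loose, standing on its edge on the robot's side of the work; to be left alone. Origin: centre of its underside
- bolt: yellowish hex bolt standing upright on its head, 28 mm wide, 70 mm tall, loose, on the robot's side of the work, to the right of the tape measure; to be left alone. Origin: centre of its underside
Mind the look-alikes: they are no part of the job. Leave any orange or turquoise look-alike of the dish_blue alone.

How it is judged:
By the outcome, as a careful person would: the job done as asked, in the order asked, and still so for the second after the job is handed in, with the robot touching nothing.
It also fails if it takes over 99 s, if anything falls off the work surface, if the arm or the gripper's body presses on something with over 40 N, if the wrist force passes 120 N, or if a joint passes its speed limit or range.

## Working session

There is one attempt and no reset: what is moved stays moved. The work goes in short steps, Python scripts to look and compute and a tool call to move; the robot and the scene stay as the last step left them, time stands still between calls to the robot, and variables do not carry over. Pictures are saved under pics/ and viewed, at most 19 in all, crops included, and the job is handed in when it is done.

Besides the shell and the picture viewer there is one more tool, called after "Request:" by a JSON object that holds its "op" and its "data", one argument or row to a line. move_arm: Moves the arm, as the interface text tells. Its arguments: {"type":"object","properties":{"motion":{"type":"array"},"newtons":{"type":"number"}},"required":["motion"]}

```bash
mkdir -p pics; python3 - <<'E'
from workcell import manip, vision
import cv2, pickle
print(manip.get_obs())
d={}
for n in ("scene","side","wrist"):
    c=vision.camera(n); d[n]=c; cv2.imwrite(f"pics/{n}0.png",c["pixels"][:,:,::-1]); print(n,c["fx"],c["cx"],c["cy"],c["R"],c["t"])
pickle.dump(d,open("c0.pkl","wb"))
E
```

```text
{'clock': 0.0, 'joint_pos': array([-1.24958344,  0.33287679, -0.0646902 ,  1.46097579,  0.02158993,
        1.34992601, -0.08852061]), 'joint_velocities': array([ 0.00032711,  0.00132222, -0.0001486 ,  0.0007602 ,  0.00201437,
       -0.00010661, -0.00184399]), 'tau': array([-1.05661878e-03, -6.25445223e+01,  4.84735309e-02, -3.91595006e+01,
        1.62052590e-02,  9.82669619e-03, -9.23198883e-06]), 'position': array([0.21054869, 0.5880422 , 0.2304964 ]), 'ee_rot': array([ 1.71066068e-01,  9.85259278e-01, -7.39303326e-04, -9.53633914e-05]), 'ft_force': array([0.35644277, 0.26354834, 0.9132376 ]), 'torque': array([ 0.00541965, -0.00815599,  0.01219633]), 'grasp_force': 0.0, 'grip_width': 1.0019035469856876}
scene 427.64826167269325 281.47581231416876 208.69757768413479 [[-0.87908128 -0.47639011  0.01638811]
 [-0.32476539  0.57341436 -0.75214587]
 [ 0.34891767 -0.66651964 -0.65879285]] [0.31469985 0.39242723 0.55565895]
side 521.2065065140116 287.6086677218076 215.47233743321289 [[ 0.98342186 -0.18108099 -0.0095457 ]
 [-0.09395101 -0.46379369 -0.88094757]
 [ 0.15509562  0.86723993 -0.47311759]] [-0.5250707   0.00851863  1.26984831]
wrist 323.3329602179763 284.68661466351944 210.10470304161953 [[ 0.33803629  0.94113209 -0.00135949]
 [ 0.89159803 -0.31978148  0.32061309]
 [ 0.30130453 -0.10959098 -0.94720927]] [-0.6226034  -0.04112329  0.3813206 ]
```

View pics/scene0.png

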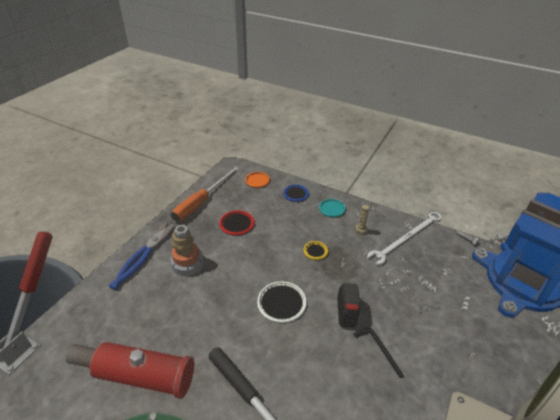

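View pics/side0.png

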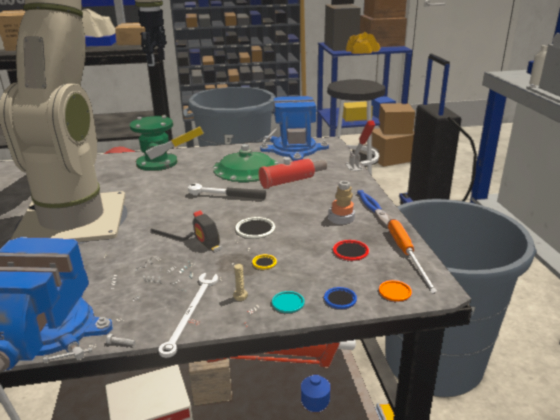

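Candidate dishes, by (scene; side) pixel:
- Blue (295,193; 340,297): blue rim with a dark liner, so this is dish_blue.
- Orange (258,180; 395,291) and turquoise (332,208; 288,302): the look-alikes.
- Yellow (316,250; 265,262), red (237,222; 351,249) and white (282,301; 255,227): the other three targets.

The stack is at (185,250; 343,203).

```bash
cat > h.py <<'E'
import numpy as np, cv2
def ray(c,uv,z):
    uv=np.atleast_2d(np.asarray(uv,float))
    d=np.c_[(uv[:,0]-c["cx"])/c["fx"],(uv[:,1]-c["cy"])/c["fy"],np.ones(len(uv))]@c["R"]
    o=-c["R"].T@c["t"]
    return (o+d*((z-o[2])/d[:,2])[:,None])[:,:2]
def proj(c,X):
    p=c["R"]@np.asarray(X,float)+c["t"]; return np.array([c["fx"]*p[0]/p[2]+c["cx"],c["fy"]*p[1]/p[2]+c["cy"]])
def mask(c,lo,hi):
    h=cv2.cvtColor(c["pixels"],cv2.COLOR_RGB2HSV); return cv2.inRange(h,np.array(lo),np.array(hi))
def crop(c,u,v,w,h,s):
    p=c["pixels"][max(v-h//2,0):v+h//2,max(u-w//2,0):u+w//2,::-1]; return cv2.resize(p,(w*s,h*s),interpolation=cv2.INTER_CUBIC)
E
python3 - <<'E'
import pickle,cv2,numpy as np
from h import *
d=pickle.load(open("c0.pkl","rb"))
px={"yellow":((316,250),(265,262),[20,120,90],[35,255,255]),"blue":((295,193),(340,297),[105,110,50],[125,255,255]),
"red":((237,222),(351,249),[0,130,70],[179,255,255]),"white":((282,301),(255,227),[0,0,165],[179,60,255])}
for k,(a,b,lo,hi) in px.items():
    for n,(u,v) in (("scene",a),("side",b)):
        c=d[n]; m=mask(c,lo,hi); r=np.zeros_like(m); cv2.circle(r,(u,v),32,255,-1) 
        m&=r
        L,lab,st,_=cv2.connectedComponentsWithStats(m,connectivity=8)
        i=1+st[1:,4].argmax(); pts=np.argwhere(lab==i)[:,::-1]
        P=ray(c,pts,.007).astype(np.float32); ctr,rad=cv2.minEnclosingCircle(P)
        print(k,n,st[i],np.round(ctr,4),"diam",round(2*rad,4))
t=[crop(d["scene"],187,250,64,64,6),crop(d["side"],343,203,64,64,6)]
b=[crop(d["scene"],295,193,96,48,4),crop(d["side"],340,297,96,48,4)]
cv2.imwrite("pics/crop1.png",np.vstack([np.hstack(t),np.hstack(b)]))
E
```

```text
yellow scene [303 241  25  19 219] [ 0.4313 -0.2822] diam 0.0546
yellow side [252 254  25  16 232] [ 0.4299 -0.2873] diam 0.059
blue scene [284 185  25  16 127] [ 0.5522 -0.4306] diam 0.0607
blue side [324 287  33  22 289] [ 0.5535 -0.4366] diam 0.0659
red scene [219 211  35  24 276] [ 0.6195 -0.2729] diam 0.0796
red side [333 240  36  21 304] [ 0.6213 -0.2786] diam 0.0849
white scene [257 282  49  40 275] [ 0.4316 -0.1348] diam 0.0908
white side [235 214  41  23 281] [ 0.4338 -0.1303] diam 0.109
```

View pics/crop1.png

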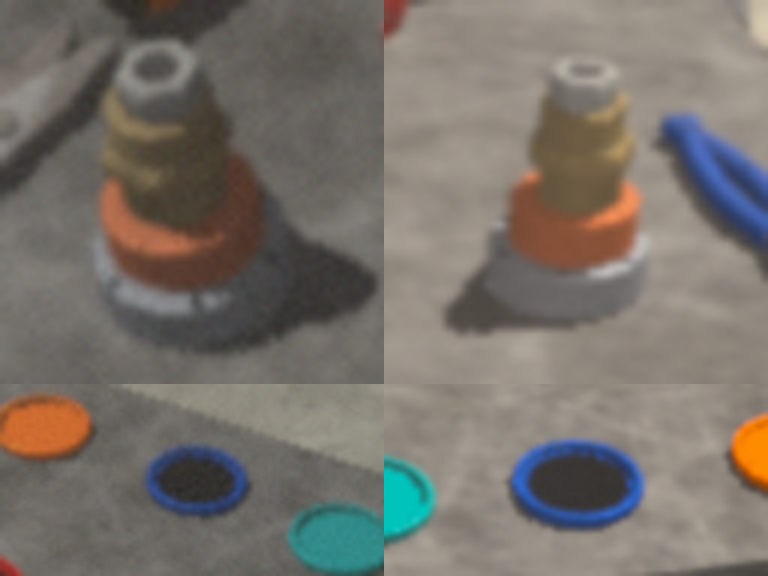

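The crop confirms the blue rim with the dark liner, at scene (295,193) and side (340,297). It also shows the stack: nut top centre at about scene (181,229) and side (344.5,183). Next I triangulate the stack, pliers, tape and bolt.

```bash
cat >> h.py <<'E'
from scipy.spatial.transform import Rotation as Ro
def tri(cs,uvs):
    A=[];b=[]
    for c,(u,v) in zip(cs,uvs):
        P=np.c_[c["R"],c["t"]]; x=(u-c["cx"])/c["fx"]; y=(v-c["cy"])/c["fy"]
        for r in (x*P[2]-P[0],y*P[2]-P[1]): A.append(r[:3]); b.append(-r[3])
    return np.linalg.lstsq(np.array(A),np.array(b),rcond=None)[0]
def go(target,yaw=None):
    """total shift (m, and units of .75) in tool axes; yaw = wanted world angle of tool y (mod pi)"""
    from workcell import manip
    o=manip.get_obs(); R=Ro.from_quat(o["ee_rot"]).as_matrix()
    s=R.T@(np.asarray(target)-o["position"]); ty=np.arctan2(R[1,1],R[0,1])
    print("pos",o["position"].round(4),"tool y world yaw",round(np.degrees(ty),1),"tilt",np.degrees(np.arccos(-R[2,2])).round(2),"t",round(o["clock"],2),"grip",round(o["grip_width"],3),round(float(o["grasp_force"]),1),"F",o["ft_force"].round(1),"j1,7",o["joint_pos"][[0,6]].round(2))
    print("shift m",s.round(4),"units",(s/.75).round(4))
    if yaw is not None:
        d=(np.radians(yaw)-ty+np.pi/2)%np.pi-np.pi/2
        print("turn wz units",round(-d/(np.pi/4),3),"deg",round(np.degrees(-d),1))
E
python3 - <<'E'
import pickle
from h import *
d=pickle.load(open("c0.pkl","rb")); cs=[d["scene"],d["side"]]
for c in cs: print("cam",(-c["R"].T@c["t"]).round(3))
print("nut",tri(cs,[(181,229),(344.5,183)]), [ray(c,p,.095) for c,p in zip(cs,[(181,229),(344.5,183)])])
lo,hi=[3,120,90],[14,255,255]
for c,(u,v) in zip(cs,((187,250),(343,203))):
    m=mask(c,lo,hi); r=np.zeros_like(m); cv2.circle(r,(u,v),25,255,-1); pts=np.argwhere(m&r)[:,::-1]
    print("bush",pts.min(0),pts.max(0))
print("pliers/bolt/tape", [ray(cs[0],p,.008).round(3) for p in ((113,283),(160,243),(183,226))],[ray(cs[1],p,.008).round(3) for p in ((360,195),(388,228),(400,235))],
 "bolt",ray(cs[0],(362,232),0),ray(cs[1],(240,298),0),"tape",ray(cs[0],(348,325),0),ray(cs[1],(210,247),0))
go([.62,-.1,.25])
E
```

```text
cam [0.21  0.295 0.656]
cam [ 0.32  -1.192  0.603]
nut [ 0.64529073 -0.12920077  0.09430435] [array([[ 0.64409288, -0.12844509]]), array([[ 0.64546527, -0.12998339]])]
bush [172 248] [192 264]
bush [333 200] [352 214]
pliers/bolt/tape [array([[ 0.73 , -0.014]]), array([[ 0.723, -0.139]]), array([[ 0.714, -0.204]])] [array([[ 0.72 , -0.028]]), array([[ 0.731, -0.207]]), array([[ 0.746, -0.243]])] bolt [[ 0.36624755 -0.38745129]] [[ 0.36991254 -0.39324876]] tape [[ 0.30460613 -0.1503702 ]] [[ 0.32364183 -0.19706816]]
pos [0.2106 0.5882 0.2307] tool y world yaw 70.3 tilt 0.06 t 0.15 grip 1.004 0.0 F [ 0.1  0.2 -0.5] j1,7 [-1.25 -0.09]
shift m [-0.6174 -0.51   -0.0187] units [-0.8232 -0.68   -0.025 ]
```

Request:
{"op": "move_arm", "data": {
  "motion": [
    [[-0.0433,-0.0352,-0.0013],[0,0,0],1],
    [[-0.0433,-0.0352,-0.0013],[0,0,0],1],
    [[-0.0433,-0.0352,-0.0013],[0,0,0],1],
    [[-0.0433,-0.0352,-0.0013],[0,0,0],1],
    [[-0.0433,-0.0352,-0.0013],[0,0,0],1],
    [[-0.0433,-0.0352,-0.0013],[0,0,0],1],
    [[-0.0433,-0.0352,-0.0013],[0,0,0],1],
    [[-0.0433,-0.0352,-0.0013],[0,0,0],1],
    [[-0.0433,-0.0352,-0.0013],[0,0,0],1],
    [[-0.0433,-0.0352,-0.0013],[0,0,0],1],
    [[-0.0433,-0.0352,-0.0013],[0,0,0],1],
    [[-0.0433,-0.0352,-0.0013],[0,0,0],1]
  ],
  "newtons": 30
}}

```text
clock: 1.35
position: [0.4713, 0.1572, 0.243]
ee_rot: [0.171, 0.985, 0.0, -0.0]
ft_force: [1.6, 1.1, 0.4]
grip_width: 0.999
grasp_force: 0.0
```

Request:
{"op": "move_arm", "data": {
  "motion": [
    [[-0.0433,-0.0352,-0.0013],[0,0,0],1],
    [[-0.0433,-0.0352,-0.0013],[0,0,0],1],
    [[-0.0433,-0.0352,-0.0013],[0,0,0],1],
    [[-0.0433,-0.0352,-0.0013],[0,0,0],1],
    [[-0.0433,-0.0352,-0.0013],[0,0,0],1],
    [[-0.0433,-0.0352,-0.0013],[0,0,0],1],
    [[-0.0433,-0.0352,-0.0013],[0,0,0],1],
    [[-0.0433,-0.0352,-0.0013],[0,0,0],1],
    [[0,0,0],[0,0,0],1],
    [[0,0,0],[0,0,0],1],
    [[0,0,0],[0,0,0],1]
  ]
}}

```text
clock: 2.45
position: [0.644, -0.1263, 0.2506]
ee_rot: [0.17, 0.985, 0.0, -0.0]
ft_force: [-0.0, 0.0, -0.6]
grip_width: 1.001
grasp_force: 0.0
```

```bash
python3 - <<'E'
from h import *
from workcell import vision
import pickle
go([.645,-.129,.25],90)
c=vision.camera("wrist"); pickle.dump(c,open("w1.pkl","wb"))
p=proj(c,[.645,-.129,.095]); print(p)
u,v=p.astype(int)
im=np.hstack([crop(c,u,v,96,120,4),cv2.resize(c["pixels"][:,:,::-1],(400,300)).repeat(1,0) if 0 else np.zeros((480,1,3),np.uint8)])
cv2.imwrite("pics/w1.png",im)
E
```

```text
pos [ 0.644  -0.1263  0.2506] tool y world yaw 70.4 tilt 0.06 t 2.45 grip 1.001 0.0 F [-0.   0.  -0.6] j1,7 [-0.27  1.51]
shift m [-0.0018 -0.0022  0.0006] units [-0.0024 -0.003   0.0007]
turn wz units -0.436 deg -19.6
[284.1020875  193.86816475]
```

View pics/w1.png

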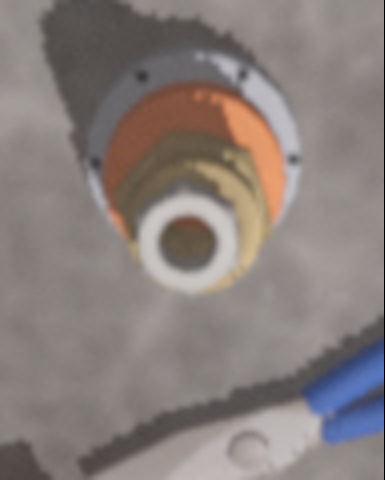

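The wrist view shows the nut top centred at crop (188,242), which is full-frame (283,193.5) and within 1 px of the prediction. The bush and flange are visible below it, and the pliers are well clear. Now the nut yaw and the ring centres.

```bash
python3 - <<'E'
from h import *
import pickle
c=pickle.load(open("w1.pkl","rb"))
g=cv2.cvtColor(c["pixels"],cv2.COLOR_RGB2HSV); print("v,s at nut ring",g[193,283-8],g[193,283+8],g[183,283], "side",g[181,283],g[179,283])
r=np.zeros(g.shape[:2],np.uint8); cv2.circle(r,(283,193),17,255,-1)
m=cv2.inRange(g,np.array([0,0,60]),np.array([179,55,255]))&r
cs,_=cv2.findContours(m,cv2.RETR_EXTERNAL,cv2.CHAIN_APPROX_NONE); k=max(cs,key=cv2.contourArea)[:,0]
mm=np.zeros_like(r); cv2.drawContours(mm,[k],-1,255,-1)
P=ray(c,k,.095); C=ray(c,np.argwhere(mm)[:,::-1],.095).mean(0); print("C",C)
a=np.radians(np.arange(0,180,5)); w=[np.ptp(P@[np.cos(t),np.sin(t)]) for t in a]
print(dict(zip(np.arange(0,180,5).tolist(),(1000*np.array(w)).round(1).tolist())))
q=P-C; th=np.arctan2(q[:,1],q[:,0]); rr=np.hypot(*q.T); z=(rr*np.exp(-6j*th)).mean(); print("corner ang",-np.degrees(np.angle(z))/6,"amp",abs(z)*2000, "corner angle alt",np.degrees(np.angle((rr*np.exp(6j*th)).mean()))/6)
cv2.imwrite("pics/m.png",cv2.resize(np.where(mm[...,None]>0,c["pixels"][:,:,::-1],0)[170:215,260:306],None,fx=8,fy=8))
# bush: orange centre at z=.040, flange
m=mask(c,[3,120,60],[14,255,255]); r[:]=0; cv2.circle(r,(283,185),40,255,-1); pts=np.argwhere(m&r)[:,::-1]
P=ray(c,pts,.040).astype(np.float32); print("bush",cv2.minEnclosingCircle(P))
E
```

```text
v,s at nut ring [ 11  13 153] [  9   9 191] [ 11  10 199] side [ 10  10 150] [ 12  12 104]
C [ 0.64462801 -0.13092188]
{0: 32.2, 5: 32.0, 10: 31.6, 15: 31.1, 20: 31.0, 25: 31.1, 30: 31.2, 35: 31.1, 40: 31.2, 45: 31.2, 50: 31.6, 55: 31.9, 60: 32.0, 65: 32.0, 70: 31.7, 75: 31.2, 80: 30.4, 85: 29.8, 90: 29.2, 95: 29.3, 100: 29.7, 105: 29.9, 110: 30.2, 115: 30.4, 120: 30.4, 125: 30.4, 130: 30.7, 135: 31.0, 140: 31.2, 145: 31.7, 150: 32.1, 155: 32.6, 160: 32.8, 165: 32.8, 170: 32.6, 175: 32.4}
corner ang 23.043002478099137 amp 0.9453701090847584 corner angle alt 23.043002478099137
bush ((0.640496551990509, -0.12724237143993378), 0.02501104399561882)
```

View pics/m.png

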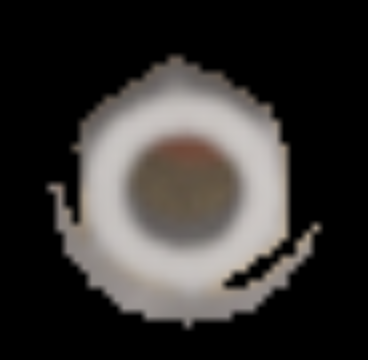

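The mask picked up some bench, but it shows the nut hexagon: a corner at the top (175,58) and vertical flats left and right (x≈80 and 288). The flats therefore lie across tool y at the present yaw, so I can grip as is.

Request:
{"op": "move_arm", "data": {
  "motion": [
    [[-0.0025,-0.0037,0.04],[0,0,0],1],
    [[0,0,0.04],[0,0,0],1],
    [[0,0,0.04],[0,0,0],1],
    [[0,0,0.04],[0,0,0],1],
    [[0,0,0.03],[0,0,0],1],
    [[0,0,0.0181],[0,0,0],1],
    [[0,0,0.01],[0,0,0],1],
    [[0,0,0],[0,0,0],1],
    [[0,0,0],[0,0,0],1],
    [[0,0,0],[0,0,0],1]
  ],
  "newtons": 30
}}

```text
clock: 3.5
position: [0.6457, -0.1309, 0.0885]
ee_rot: [0.171, 0.985, 0.0, 0.001]
ft_force: [-0.3, 0.5, 0.3]
grip_width: 1.003
grasp_force: 0.0
```

```bash
python3 - <<'E'
from h import *
go([.6448,-.1296,.087])
E
```

```text
pos [ 0.6457 -0.1309  0.0885] tool y world yaw 70.3 tilt 0.11 t 3.5 grip 1.003 0.0 F [-0.3  0.5  0.3] j1,7 [-0.24  1.56]
shift m [0.0013 0.0009 0.0015] units [0.0018 0.0012 0.002 ]
```

Request:
{"op": "move_arm", "data": {
  "motion": [
    [[0.0015,0.0012,0.002],[0,0,0],0.2],
    [[0,0,0],[0,0,0],-0.2],
    [[0,0,0],[0,0,0],-0.3],
    [[0,0,0],[0,0,0],-0.4],
    [[0,0,0],[0,0,0],-0.5],
    [[0,0,0],[0,0,0],-0.6],
    [[0,0,0],[0,0,0],-1],
    [[0,0,0],[0,0,0],-1],
    [[0,0,0],[0,0,0],-1],
    [[0,0,0],[0,0,0],-1]
  ],
  "newtons": 30
}}

```text
clock: 4.5
position: [0.6444, -0.1296, 0.0859]
ee_rot: [0.171, 0.985, 0.0, 0.0]
ft_force: [-0.5, -0.3, 3.5]
grip_width: 0.267
grasp_force: 29.8
```

```bash
python3 - <<'E'
from h import *
from workcell import vision
go([.431,-.2835,.1695])
c=vision.camera("wrist"); cv2.imwrite("pics/w2.png",cv2.resize(c["pixels"][:,:,::-1],None,fx=1.4,fy=1.4))
E
```

```text
pos [ 0.6444 -0.1296  0.0859] tool y world yaw 70.3 tilt 0.02 t 4.5 grip 0.267 29.8 F [-0.5 -0.3  3.5] j1,7 [-0.24  1.56]
shift m [ 0.149  -0.2168 -0.0837] units [ 0.1987 -0.289  -0.1116]
```

View pics/w2.png

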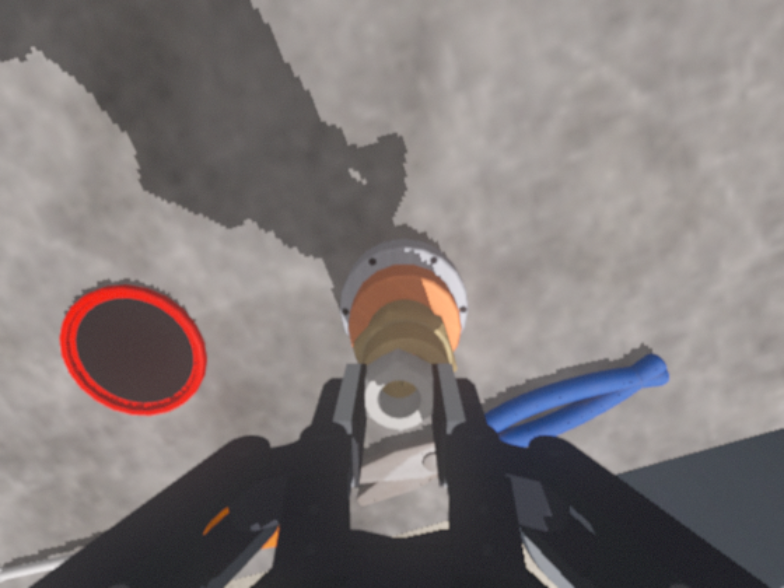

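The nut is held across its flats between the finger tips, at about (400,398). Lift it and carry it to the yellow dish.

Request:
{"op": "move_arm", "data": {
  "motion": [
    [[0,0,-0.01],[0,0,0],-1],
    [[0,0,-0.03],[0,0,0],-1],
    [[0,0,-0.04],[0,0,0],-1],
    [[0,0,-0.03],[0,0,0],-1],
    [[0.0248,-0.0361,0],[0,0,0],-1],
    [[0.0248,-0.0361,0],[0,0,0],-1],
    [[0.0248,-0.0361,0],[0,0,0],-1],
    [[0.0248,-0.0361,0],[0,0,0],-1],
    [[0.0248,-0.0361,0],[0,0,0],-1],
    [[0.0248,-0.0361,0],[0,0,0],-1],
    [[0.0248,-0.0361,0],[0,0,0],-1],
    [[0.0248,-0.0361,0],[0,0,0],-1]
  ]
}}

```text
clock: 5.75
position: [0.4298, -0.2839, 0.1683]
ee_rot: [0.171, 0.985, 0.0, -0.0]
ft_force: [0.6, 0.3, -0.6]
grip_width: 0.264
grasp_force: 29.5
```

Request:
{"op": "move_arm", "data": {
  "motion": [
    [[0,0,0],[0,0,0],-1],
    [[0,0,0],[0,0,0],-1]
  ]
}}

```text
clock: 5.95
position: [0.4308, -0.2835, 0.1685]
ee_rot: [0.172, 0.985, 0.0, 0.0]
ft_force: [0.5, -0.1, -0.8]
grip_width: 0.268
grasp_force: 29.5
```

```bash
python3 - <<'E'
from h import *
from workcell import vision
go([.431,-.2835,.02])
a=crop(vision.camera("wrist"),284,280,200,280,2); b=crop(vision.camera("side"),275,245,140,186,3)
cv2.imwrite("pics/w3.png",np.hstack([cv2.resize(a,(390,546)),cv2.resize(b,(410,546))]))
E
```

```text
pos [ 0.4308 -0.2835  0.1685] tool y world yaw 70.2 tilt 0.05 t 5.95 grip 0.268 29.5 F [ 0.5 -0.1 -0.8] j1,7 [-0.11  1.81]
shift m [-1.000e-04 -0.000e+00  1.485e-01] units [-0.0002 -0.      0.198 ]
```

View pics/w3.png

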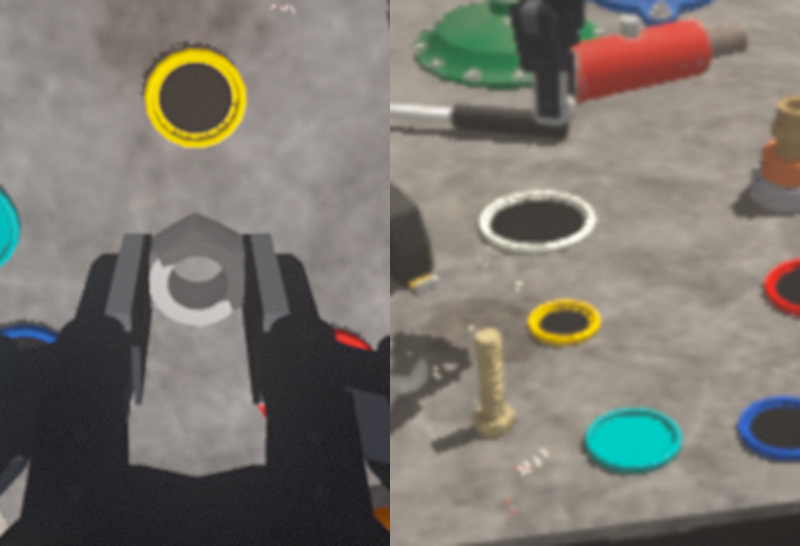

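The nut is held level. The yellow dish is below at wrist-crop (196,96), and the bolt at (488,420) in the side crop is well clear. Lower partway and check the dish centre from the wrist camera.

Request:
{"op": "move_arm", "data": {
  "motion": [
    [[0,0,0.04],[0,0,0],-1],
    [[0,0,0.04],[0,0,0],-1],
    [[0,0,0.04],[0,0,0],-1],
    [[0,0,0.04],[0,0,0],-1],
    [[0,0,0.024],[0,0,0],-1],
    [[0,0,0],[0,0,0],-1],
    [[0,0,0],[0,0,0],-1]
  ]
}}

```text
clock: 6.75
position: [0.4317, -0.2831, 0.0305]
ee_rot: [0.171, 0.985, -0.0, -0.0]
ft_force: [0.4, -0.3, -0.1]
grip_width: 0.268
grasp_force: 29.5
```

```bash
cat >> h.py <<'E'
def ring(c,lo,hi,z,guess,rad=45,allpts=True):
    m=mask(c,lo,hi); r=np.zeros_like(m); u=proj(c,[*guess,z]); cv2.circle(r,tuple(int(x) for x in u),rad,255,-1)
    pts=np.argwhere(m&r)[:,::-1]; P=ray(c,pts,z).astype(np.float32)
    (x,y),ra=cv2.minEnclosingCircle(P); return (round(x,4),round(y,4)),round(2*ra,4),np.median(P,0).round(4),len(P)
E
python3 - <<'E'
from h import *
from workcell import vision
go([.431,-.2835,.0075])
c=vision.camera("wrist"); print(ring(c,[20,120,90],[35,255,255],.007,(.431,-.2835),70))
cv2.imwrite("pics/w4.png",crop(c,284,280,200,280,2))
E
```

```text
pos [ 0.4317 -0.2831  0.0305] tool y world yaw 70.4 tilt 0.03 t 6.75 grip 0.268 29.5 F [ 0.4 -0.3 -0.1] j1,7 [-0.04  1.94]
shift m [ 0.0005 -0.0007  0.023 ] units [ 0.0007 -0.0009  0.0306]
((0.4291, -0.2861), 0.0518, array([ 0.4164, -0.2816], dtype=float32), 1895)
```

View pics/w4.png

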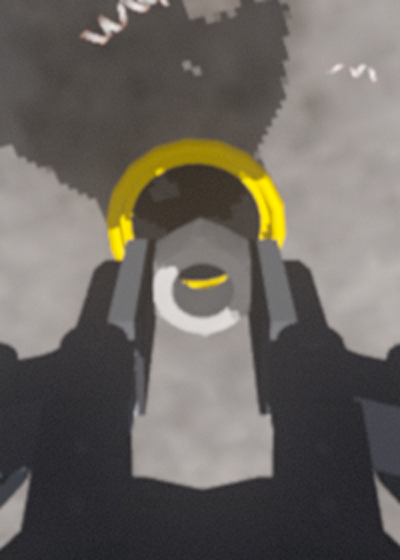

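The nut hangs just above the dish, and the measured rim diameter is 51.8 mm as expected. Correct by 3 mm and lower gently.

Request:
{"op": "move_arm", "data": {
  "motion": [
    [[0.0017,-0.0048,0],[0,0,0],-1],
    [[0,0,0.012],[0,0,0],-1],
    [[0,0,0.01],[0,0,0],-1],
    [[0,0,0.006],[0,0,0],-1],
    [[0,0,0.002],[0,0,0],-1],
    [[0,0,0],[0,0,0],-1],
    [[0,0,0],[0,0,0],-1],
    [[0,0,0],[0,0,0],-1]
  ]
}}

```text
clock: 7.6
position: [0.4289, -0.2864, 0.0079]
ee_rot: [0.171, 0.985, -0.0, 0.0]
ft_force: [0.5, -0.1, -0.6]
grip_width: 0.267
grasp_force: 29.5
```

Request:
{"op": "move_arm", "data": {
  "motion": [
    [[0,0,0.001],[0,0,0],-1],
    [[0,0,0],[0,0,0],-1],
    [[0,0,0],[0,0,0],-1]
  ]
}}

```text
clock: 7.9
position: [0.4287, -0.2863, 0.007]
ee_rot: [0.171, 0.985, 0.0, 0.0]
ft_force: [-0.7, -0.5, -1.0]
grip_width: 0.269
grasp_force: 29.5
```

Request:
{"op": "move_arm", "data": {
  "motion": [
    [[0,0,0.001],[0,0,0],-1],
    [[0,0,0],[0,0,0],-1],
    [[0,0,0],[0,0,0],-1]
  ]
}}

```text
clock: 8.2
position: [0.4288, -0.2863, 0.0068]
ee_rot: [0.171, 0.985, 0.0, 0.0]
ft_force: [-3.0, 2.9, 9.5]
grip_width: 0.263
grasp_force: 30.5
```

Contact is felt at 9.5 N. Release slowly and rise.

Request:
{"op": "move_arm", "data": {
  "motion": [
    [[0,0,-0.0008],[0,0,0],-0.4],
    [[0,0,0],[0,0,0],-0.3],
    [[0,0,0],[0,0,0],-0.1],
    [[0,0,0],[0,0,0],0],
    [[0,0,-0.01],[0,0,0],0],
    [[0,0,-0.03],[0,0,0],0.5],
    [[0,0,-0.04],[0,0,0],1],
    [[0,0,-0.06],[0,0,0],1],
    [[0,0,-0.06],[0,0,0],1],
    [[0,0,0],[0,0,0],1],
    [[0,0,0],[0,0,0],1]
  ]
}}

```text
clock: 9.3
position: [0.4293, -0.2865, 0.1581]
ee_rot: [0.171, 0.985, 0.0, 0.001]
ft_force: [-0.4, 0.1, -0.7]
grip_width: 1.0
grasp_force: 0.0
```

```bash
python3 - <<'E'
from h import *
from workcell import vision
import pickle
go([.640,-.129,.20])
c=vision.camera("side"); s=vision.camera("scene"); pickle.dump((c,s),open("s2.pkl","wb"))
# nipple: brass top, from both views
cv2.imwrite("pics/s2.png",np.hstack([crop(c,265,255,60,64,4)[:,:,:],crop(c,343,203,64,64,4),crop(s,187,250,64,64,4)]))
E
```

```text
pos [ 0.4293 -0.2865  0.1581] tool y world yaw 70.3 tilt 0.15 t 9.3 grip 1.0 0.0 F [-0.4  0.1 -0.7] j1,7 [-0.11  1.83]
shift m [-0.1454  0.2193 -0.0414] units [-0.1939  0.2924 -0.0552]
```

View pics/s2.png

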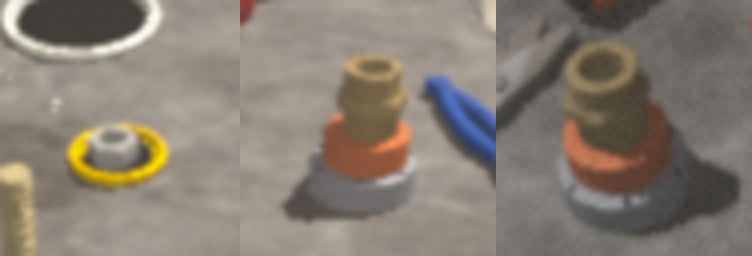

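The nut lies flat in the yellow dish and the stack still stands. Return above it.

Request:
{"op": "move_arm", "data": {
  "motion": [
    [[-0.0242,0.0366,-0.012],[0,0,0],1],
    [[-0.0242,0.0366,-0.012],[0,0,0],1],
    [[-0.0242,0.0366,-0.012],[0,0,0],1],
    [[-0.0242,0.0366,-0.012],[0,0,0],1],
    [[-0.0242,0.0366,-0.012],[0,0,0],1],
    [[-0.0242,0.0366,-0.012],[0,0,0],1],
    [[-0.0242,0.0366,-0.012],[0,0,0],1],
    [[-0.0242,0.0366,-0.012],[0,0,0],1],
    [[0,0,0],[0,0,0],1],
    [[0,0,0],[0,0,0],1],
    [[0,0,0],[0,0,0],1]
  ]
}}

```text
clock: 10.5
position: [0.6384, -0.1296, 0.2276]
ee_rot: [0.172, 0.985, -0.0, -0.001]
ft_force: [-0.2, -1.2, -0.0]
grip_width: 1.002
grasp_force: 0.0
```

```bash
python3 - <<'E'
from h import *
from workcell import vision
import pickle
go([.645,-.129,.20])
c=vision.camera("wrist"); pickle.dump(c,open("w5.pkl","wb"))
p=proj(c,[.645,-.129,.082]); print(p); u,v=p.astype(int); print("crop origin",u-40,v-50)
im=crop(c,u,v,80,100,6); cv2.imwrite("pics/w5.png",im[:600])
E
```

```text
pos [ 0.6384 -0.1296  0.2276] tool y world yaw 70.2 tilt 0.13 t 10.5 grip 1.002 0.0 F [-0.2 -1.2 -0. ] j1,7 [-0.28  1.51]
shift m [-0.006   0.0028  0.0276] units [-0.0081  0.0037  0.0368]
[289.75346425 201.2681616 ]
crop origin 249 151
```

View pics/w5.png

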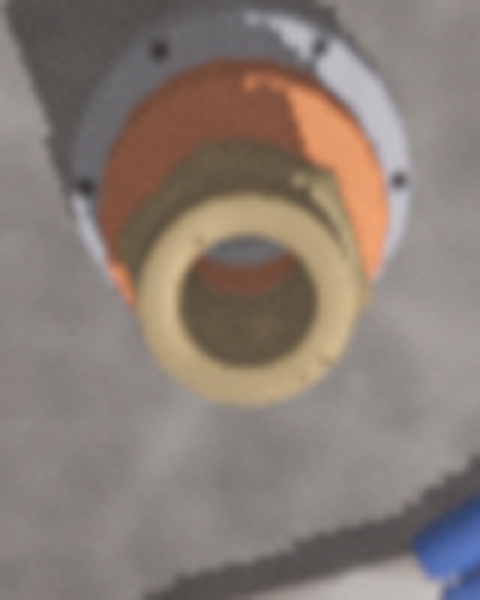

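The nipple's top ring is centred at crop (249,300), which is full-frame (290.1,200.6). The prediction was (289.8,201.3), so (0.645,-0.129) holds. Descend and grip the collar.

Request:
{"op": "move_arm", "data": {
  "motion": [
    [[-0.0081,0.0037,0.04],[0,0,0],1],
    [[0,0,0.05],[0,0,0],1],
    [[0,0,0.05],[0,0,0],1],
    [[0,0,0.04],[0,0,0],1],
    [[0,0,0.022],[0,0,0],1],
    [[0,0,0.01],[0,0,0],1],
    [[0,0,0],[0,0,0],1],
    [[0,0,0],[0,0,0],1]
  ],
  "newtons": 40
}}

```text
clock: 11.35
position: [0.6469, -0.1284, 0.0714]
ee_rot: [0.171, 0.985, 0.0, 0.001]
ft_force: [-0.3, 0.4, 0.6]
grip_width: 1.001
grasp_force: 0.0
```

```bash
python3 - <<'E'
from h import *
go([.645,-.129,.0685])
E
```

```text
pos [ 0.6469 -0.1284  0.0714] tool y world yaw 70.3 tilt 0.12 t 11.35 grip 1.001 0.0 F [-0.3  0.4  0.6] j1,7 [-0.24  1.56]
shift m [ 0.0016 -0.0013  0.0029] units [ 0.0021 -0.0017  0.0038]
```

Request:
{"op": "move_arm", "data": {
  "motion": [
    [[0.0015,-0.0015,0.0025],[0,0,0],0.2],
    [[0,0,0],[0,0,0],0.1],
    [[0,0,0],[0,0,0],0],
    [[0,0,0],[0,0,0],-0.1],
    [[0,0,0],[0,0,0],-0.2],
    [[0,0,0],[0,0,0],-0.4],
    [[0,0,0],[0,0,0],-1],
    [[0,0,0],[0,0,0],-1],
    [[0,0,0],[0,0,0],-1]
  ],
  "newtons": 40
}}

```text
clock: 12.25
position: [0.6451, -0.1282, 0.0684]
ee_rot: [0.171, 0.985, 0.0, 0.0]
ft_force: [-0.1, 2.5, 5.5]
grip_width: 0.376
grasp_force: 39.7
```

Request:
{"op": "move_arm", "data": {
  "motion": [
    [[0,0,-0.005],[0,0,0],-1],
    [[0,0,-0.01],[0,0,0],-1],
    [[0,0,-0.03],[0,0,0],-1],
    [[0,0,-0.04],[0,0,0],-1],
    [[0,0,-0.015],[0,0,0],-1],
    [[0,0,0],[0,0,0],-1],
    [[0,0,0],[0,0,0],-1]
  ]
}}

```text
clock: 12.95
position: [0.6441, -0.1285, 0.1418]
ee_rot: [0.171, 0.985, 0.0, -0.001]
ft_force: [-0.0, -0.3, -2.9]
grip_width: 0.377
grasp_force: 40.0
```

```bash
python3 - <<'E'
from h import *
from workcell import vision
go([.553,-.433,.14])
a=crop(vision.camera("wrist"),284,280,200,280,2); b=crop(vision.camera("side"),343,190,140,186,3)
cv2.imwrite("pics/w6.png",np.hstack([cv2.resize(a,(390,546)),cv2.resize(b,(410,546))]))
E
```

```text
pos [ 0.6441 -0.1285  0.1418] tool y world yaw 70.3 tilt 0.07 t 12.95 grip 0.377 40.0 F [-0.  -0.3 -2.9] j1,7 [-0.26  1.54]
shift m [-0.0168 -0.3174  0.0018] units [-0.0224 -0.4232  0.0024]
```

View pics/w6.png

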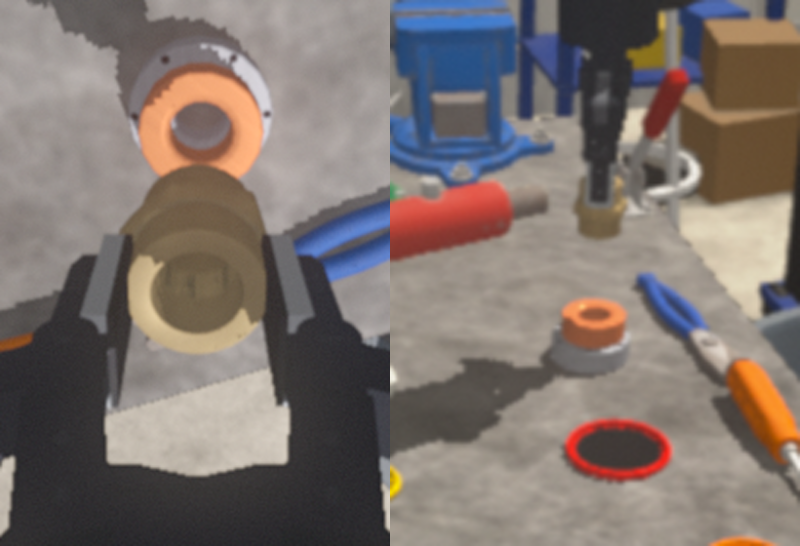

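The nipple is held upright and the bush stays on the flange. Carry it to the blue dish.

Request:
{"op": "move_arm", "data": {
  "motion": [
    [[-0.0025,-0.02,0],[0,0,0],-1],
    [[-0.0025,-0.04,0],[0,0,0],-1],
    [[-0.0025,-0.05,0],[0,0,0],-1],
    [[-0.0025,-0.05,0],[0,0,0],-1],
    [[-0.0025,-0.05,0],[0,0,0],-1],
    [[-0.0025,-0.05,0],[0,0,0],-1],
    [[-0.0025,-0.05,0],[0,0,0],-1],
    [[-0.0025,-0.05,0],[0,0,0],-1],
    [[-0.0024,-0.04,0],[0,0,0],-1],
    [[0,-0.0232,0],[0,0,0],-1],
    [[0,0,0],[0,0,0],-1],
    [[0,0,0],[0,0,0],-1]
  ]
}}

```text
clock: 14.25
position: [0.5535, -0.4327, 0.1423]
ee_rot: [0.171, 0.985, 0.0, -0.0]
ft_force: [-0.2, -0.1, -1.8]
grip_width: 0.376
grasp_force: 40.0
```

```bash
python3 - <<'E'
from h import *
from workcell import vision
c=vision.camera("wrist"); r=ring(c,[105,110,50],[125,255,255],.007,(.553,-.433),70); print(r)
go([*r[0],.0315])
E
```

```text
((0.5525, -0.4351), 0.0616, array([ 0.548 , -0.4317], dtype=float32), 1423)
pos [ 0.5542 -0.4318  0.1424] tool y world yaw 70.4 tilt 0.07 t 14.3 grip 0.376 40.0 F [ 0.6  1.  -1.6] j1,7 [0.21 2.04]
shift m [ 0.0004 -0.0038  0.1109] units [ 0.0006 -0.0051  0.1479]
```

Request:
{"op": "move_arm", "data": {
  "motion": [
    [[0,-0.004,0.03],[0,0,0],-1],
    [[0,0,0.04],[0,0,0],-1],
    [[0,0,0.04],[0,0,0],-1],
    [[0,0,0.025],[0,0,0],-1],
    [[0,0,0.009],[0,0,0],-1],
    [[0,0,0],[0,0,0],-1],
    [[0,0,0],[0,0,0],-1],
    [[0,0,0],[0,0,0],-1]
  ]
}}

```text
clock: 15.1
position: [0.5533, -0.4365, 0.0366]
ee_rot: [0.171, 0.985, -0.0, 0.001]
ft_force: [-0.3, 0.1, -1.0]
grip_width: 0.378
grasp_force: 40.0
```

Request:
{"op": "move_arm", "data": {
  "motion": [
    [[0,0,0.002],[0,0,0],-1],
    [[0,0,0],[0,0,0],-1],
    [[0,0,0],[0,0,0],-1]
  ]
}}

```text
clock: 15.4
position: [0.5526, -0.436, 0.0337]
ee_rot: [0.171, 0.985, 0.0, 0.0]
ft_force: [0.6, -0.4, -2.0]
grip_width: 0.377
grasp_force: 40.0
```

Request:
{"op": "move_arm", "data": {
  "motion": [
    [[0,0,0.002],[0,0,0],-1],
    [[0,0,0],[0,0,0],-1],
    [[0,0,0],[0,0,0],-1]
  ]
}}

```text
clock: 15.7
position: [0.5524, -0.4359, 0.0318]
ee_rot: [0.171, 0.985, 0.0, -0.0]
ft_force: [-0.1, 0.0, -1.5]
grip_width: 0.379
grasp_force: 40.0
```

Request:
{"op": "move_arm", "data": {
  "motion": [
    [[0,0,0.001],[0,0,0],-1],
    [[0,0,0],[0,0,0],-1],
    [[0,0,0],[0,0,0],-1]
  ]
}}

```text
clock: 16.0
position: [0.5526, -0.436, 0.0315]
ee_rot: [0.171, 0.985, -0.0, 0.0]
ft_force: [-0.5, 1.6, 2.3]
grip_width: 0.379
grasp_force: 40.4
```

Contact. Release and rise.

Request:
{"op": "move_arm", "data": {
  "motion": [
    [[0,0,0],[0,0,0],-0.2],
    [[0,0,0],[0,0,0],-0.1],
    [[0,0,0],[0,0,0],0],
    [[0,0,0],[0,0,0],0.2],
    [[0,0,-0.01],[0,0,0],0.4],
    [[0,0,-0.03],[0,0,0],0.4],
    [[0,0,-0.05],[0,0,0],0.6],
    [[0,0,-0.06],[0,0,0],1],
    [[0,0,-0.06],[0,0,0],1],
    [[0,0,0],[0,0,0],1]
  ]
}}

```text
clock: 17.0
position: [0.5543, -0.4384, 0.1969]
ee_rot: [0.171, 0.985, -0.002, 0.005]
ft_force: [0.0, -1.0, 0.0]
grip_width: 0.998
grasp_force: 0.0
```

Request:
{"op": "move_arm", "data": {
  "motion": [
    [[0.0025,0.03,0],[0,0,0],1],
    [[0.0025,0.05,0],[0,0,0],1],
    [[0.0025,0.05,0],[0,0,0],1],
    [[0.0025,0.05,0],[0,0,0],1],
    [[0.0025,0.05,0],[0,0,0],1],
    [[0.0025,0.05,0],[0,0,0],1],
    [[0.0025,0.05,0],[0,0,0],1],
    [[0.0025,0.05,0],[0,0,0],1],
    [[0,0.04,0],[0,0,0],1],
    [[0,0.005,0],[0,0,0],1],
    [[0,0,0],[0,0,0],1],
    [[0,0,0],[0,0,0],1]
  ]
}}

```text
clock: 18.2
position: [0.6454, -0.1325, 0.189]
ee_rot: [0.172, 0.985, -0.0, 0.0]
ft_force: [-0.8, 0.1, -0.0]
grip_width: 1.0
grasp_force: 0.0
```

```bash
python3 - <<'E'
from h import *
from workcell import vision
import pickle
c=vision.camera("wrist"); s=vision.camera("side")
r=ring(c,[3,120,60],[14,255,255],.040,(.643,-.128),45); print(r)
go([*r[0],.022],70)
u,v=proj(c,[.643,-.128,.04]).astype(int); print(u,v)
cv2.imwrite("pics/w7.png",np.hstack([crop(c,u,v,100,100,4),crop(s,340,290,100,100,4)]))
E
```

```text
((0.6412, -0.1278), 0.0525, array([ 0.6409, -0.1278], dtype=float32), 1783)
pos [ 0.6453 -0.1328  0.1889] tool y world yaw 70.2 tilt 0.04 t 18.3 grip 1.002 0.0 F [-1.  -0.4  0.1] j1,7 [-0.26  1.53]
shift m [0.0056 0.0033 0.1669] units [0.0075 0.0045 0.2226]
turn wz units 0.003 deg 0.2
290 189
```

View pics/w7.png

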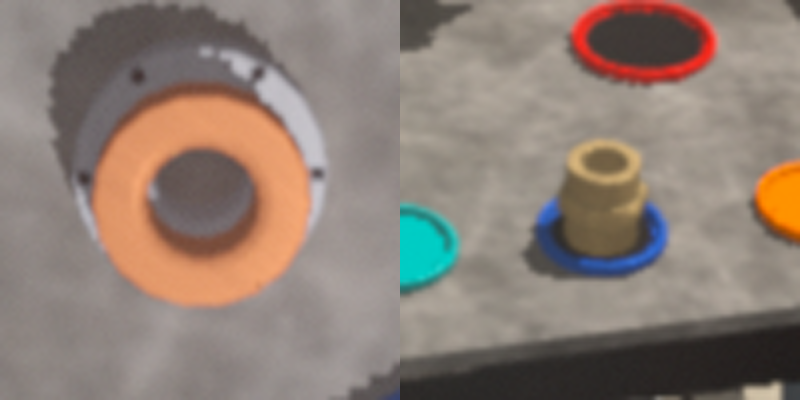

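The nipple stands upright in the blue dish, and the bush top is centred at crop (201,200), i.e. (0.6425,-0.128). Descend to the bush.

Request:
{"op": "move_arm", "data": {
  "motion": [
    [[0.0056,0.0048,0.04],[0,0,0],1],
    [[0,0,0.05],[0,0,0],1],
    [[0,0,0.05],[0,0,0],1],
    [[0,0,0.04],[0,0,0],1],
    [[0,0,0.025],[0,0,0],1],
    [[0,0,0.014],[0,0,0],1],
    [[0,0,0],[0,0,0],1],
    [[0,0,0],[0,0,0],1],
    [[0,0,0],[0,0,0],1]
  ],
  "newtons": 50
}}

```text
clock: 19.2
position: [0.644, -0.1264, 0.0259]
ee_rot: [0.171, 0.985, 0.0, 0.001]
ft_force: [0.2, 0.7, 0.6]
grip_width: 1.002
grasp_force: 0.0
```

```bash
python3 - <<'E'
from h import *
go([.6425,-.128,.0215])
E
```

```text
pos [ 0.644  -0.1264  0.0259] tool y world yaw 70.3 tilt 0.13 t 19.2 grip 1.002 0.0 F [0.2 0.7 0.6] j1,7 [-0.23  1.58]
shift m [ 0.0009 -0.002   0.0044] units [ 0.0011 -0.0027  0.0059]
```

Request:
{"op": "move_arm", "data": {
  "motion": [
    [[0.001,-0.0025,0.0045],[0,0,0],0.5],
    [[0,0,0],[0,0,0],0.45],
    [[0,0,0],[0,0,0],0.35],
    [[0,0,0],[0,0,0],0.25],
    [[0,0,0],[0,0,0],0.15],
    [[0,0,0],[0,0,0],0],
    [[0,0,0],[0,0,0],-1],
    [[0,0,0],[0,0,0],-1],
    [[0,0,0],[0,0,0],-1]
  ],
  "newtons": 50
}}

```text
clock: 20.1
position: [0.6421, -0.1271, 0.0217]
ee_rot: [0.171, 0.985, 0.0, 0.0]
ft_force: [-2.7, 1.9, 5.1]
grip_width: 0.583
grasp_force: 51.3
```

Request:
{"op": "move_arm", "data": {
  "motion": [
    [[0,0,-0.005],[0,0,0],-1],
    [[0,0,-0.01],[0,0,0],-1],
    [[0,0,-0.03],[0,0,0],-1],
    [[0,0,-0.04],[0,0,0],-1],
    [[0,0,-0.015],[0,0,0],-1],
    [[0,0,0],[0,0,0],-1],
    [[0,0,0],[0,0,0],-1]
  ]
}}

```text
clock: 20.8
position: [0.6413, -0.1272, 0.0951]
ee_rot: [0.171, 0.985, 0.0, -0.001]
ft_force: [-0.1, 0.1, -2.8]
grip_width: 0.589
grasp_force: 52.4
```

```bash
python3 - <<'E'
from h import *
from workcell import vision
go([.620,-.276,.1])
a=crop(vision.camera("wrist"),284,280,200,280,2); b=crop(vision.camera("side"),343,205,140,186,3)
cv2.imwrite("pics/w8.png",np.hstack([cv2.resize(a,(390,546)),cv2.resize(b,(410,546))]))
E
```

```text
pos [ 0.6413 -0.1272  0.0951] tool y world yaw 70.3 tilt 0.06 t 20.8 grip 0.589 52.4 F [-0.1  0.1 -2.8] j1,7 [-0.25  1.55]
shift m [-0.0301 -0.1472 -0.005 ] units [-0.0401 -0.1963 -0.0066]
```

View pics/w8.png

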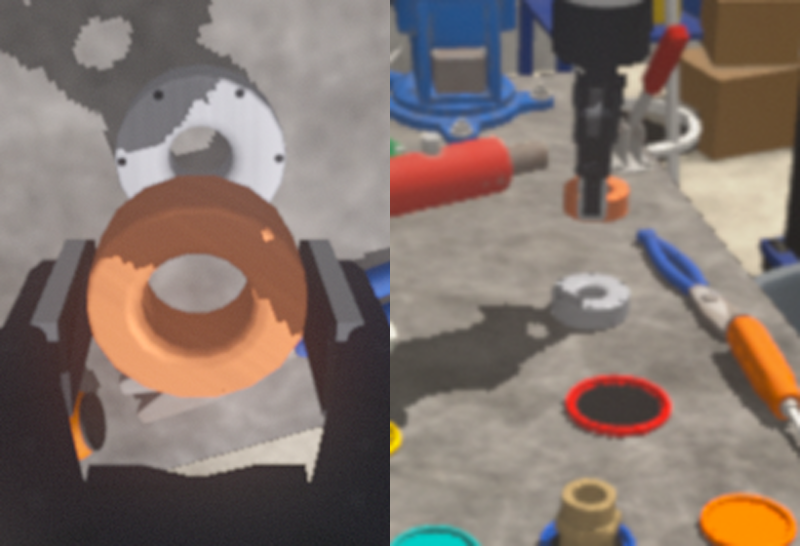

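The bush is held level and the flange lies undisturbed. Carry it to the red dish.

Request:
{"op": "move_arm", "data": {
  "motion": [
    [[-0.0051,-0.0263,-0.003],[0,0,0],-1],
    [[-0.008,-0.04,-0.003],[0,0,0],-1],
    [[-0.009,-0.045,0],[0,0,0],-1],
    [[-0.009,-0.045,0],[0,0,0],-1],
    [[-0.006,-0.03,0],[0,0,0],-1],
    [[-0.003,-0.01,0],[0,0,0],-1],
    [[0,0,0],[0,0,0],-1],
    [[0,0,0],[0,0,0],-1]
  ]
}}

```text
clock: 21.7
position: [0.6208, -0.2744, 0.0997]
ee_rot: [0.17, 0.985, 0.001, -0.0]
ft_force: [0.0, 0.5, -1.3]
grip_width: 0.588
grasp_force: 52.4
```

```bash
python3 - <<'E'
from h import *
from workcell import vision
c=vision.camera("wrist"); d=dict(c); 
h=cv2.cvtColor(c["pixels"],cv2.COLOR_RGB2HSV)
m=cv2.inRange(h,np.array([0,190,60]),np.array([3,255,255]))|cv2.inRange(h,np.array([174,190,60]),np.array([179,255,255]))
P=ray(c,np.argwhere(m)[:,::-1],.007).astype(np.float32); P=P[np.hypot(*(P-[.62,-.276]).T)<.06]
print(cv2.minEnclosingCircle(P),len(P))
go([.62,-.276,.0047])
E
```

```text
((0.6197407841682434, -0.27656444907188416), 0.037827059626579285) 838
pos [ 0.6211 -0.274   0.1   ] tool y world yaw 70.4 tilt 0.08 t 21.75 grip 0.588 52.4 F [ 0.5  0.2 -1.6] j1,7 [-0.03  1.79]
shift m [ 0.0003 -0.0023  0.0953] units [ 0.0004 -0.0031  0.127 ]
```

Request:
{"op": "move_arm", "data": {
  "motion": [
    [[0.0004,-0.0031,0.03],[0,0,0],-1],
    [[0,0,0.04],[0,0,0],-1],
    [[0,0,0.03],[0,0,0],-1],
    [[0,0,0.018],[0,0,0],-1],
    [[0,0,0],[0,0,0],-1],
    [[0,0,0],[0,0,0],-1],
    [[0,0,0],[0,0,0],-1]
  ]
}}

```text
clock: 22.45
position: [0.6204, -0.2785, 0.0137]
ee_rot: [0.171, 0.985, -0.0, 0.001]
ft_force: [-0.6, 1.1, -1.3]
grip_width: 0.59
grasp_force: 52.4
```

Request:
{"op": "move_arm", "data": {
  "motion": [
    [[0,0,0.003],[0,0,0],-1],
    [[0,0,0],[0,0,0],-1],
    [[0,0,0],[0,0,0],-1]
  ]
}}

```text
clock: 22.75
position: [0.6195, -0.2783, 0.0101]
ee_rot: [0.171, 0.985, 0.0, 0.0]
ft_force: [0.1, -0.8, -1.5]
grip_width: 0.589
grasp_force: 52.4
```

Request:
{"op": "move_arm", "data": {
  "motion": [
    [[0,0,0.002],[0,0,0],-1],
    [[0,0,0],[0,0,0],-1],
    [[0,0,0],[0,0,0],-1]
  ]
}}

```text
clock: 23.05
position: [0.6193, -0.2783, 0.0082]
ee_rot: [0.171, 0.985, 0.0, -0.0]
ft_force: [-0.3, 0.5, -2.3]
grip_width: 0.587
grasp_force: 52.4
```

Request:
{"op": "move_arm", "data": {
  "motion": [
    [[0,0,0.002],[0,0,0],-1],
    [[0,0,0],[0,0,0],-1],
    [[0,0,0],[0,0,0],-1]
  ]
}}

```text
clock: 23.35
position: [0.6193, -0.2783, 0.0067]
ee_rot: [0.171, 0.985, 0.0, -0.0]
ft_force: [0.3, 1.0, -1.8]
grip_width: 0.59
grasp_force: 52.4
```

Request:
{"op": "move_arm", "data": {
  "motion": [
    [[0,0,0.0015],[0,0,0],-1],
    [[0,0,0],[0,0,0],-1],
    [[0,0,0],[0,0,0],-1]
  ]
}}

```text
clock: 23.65
position: [0.6193, -0.2783, 0.0056]
ee_rot: [0.171, 0.985, 0.0, -0.0]
ft_force: [-1.1, 0.8, -1.7]
grip_width: 0.589
grasp_force: 52.4
```

Request:
{"op": "move_arm", "data": {
  "motion": [
    [[0,0,0.001],[0,0,0],-1],
    [[0,0,0],[0,0,0],-1],
    [[0,0,0],[0,0,0],-1]
  ]
}}

```text
clock: 23.95
position: [0.6193, -0.2783, 0.0049]
ee_rot: [0.171, 0.985, 0.0, -0.0]
ft_force: [0.2, -0.1, -2.7]
grip_width: 0.585
grasp_force: 52.4
```

Request:
{"op": "move_arm", "data": {
  "motion": [
    [[0,0,0.001],[0,0,0],-1],
    [[0,0,0],[0,0,0],-1],
    [[0,0,0],[0,0,0],-1]
  ]
}}

```text
clock: 24.25
position: [0.6194, -0.2783, 0.0048]
ee_rot: [0.171, 0.985, 0.0, 0.0]
ft_force: [-3.2, 1.4, 4.6]
grip_width: 0.584
grasp_force: 53.1
```

Contact at the expected height. Release, rise and go back over the flange.

Request:
{"op": "move_arm", "data": {
  "motion": [
    [[0,0,0],[0,0,0],0.25],
    [[0,0,0],[0,0,0],0.35],
    [[0,0,0],[0,0,0],0.5],
    [[0,0,0],[0,0,0],0.6],
    [[0,0,-0.01],[0,0,0],0.7],
    [[0,0,-0.03],[0,0,0],0.7],
    [[0,0,-0.05],[0,0,0],1],
    [[0,0,-0.06],[0,0,0],1],
    [[0,0,-0.06],[0,0,0],1],
    [[0,0,0],[0,0,0],1]
  ]
}}

```text
clock: 25.25
position: [0.6221, -0.2803, 0.1696]
ee_rot: [0.171, 0.985, -0.001, 0.005]
ft_force: [0.9, -0.6, -0.5]
grip_width: 1.001
grasp_force: 0.0
```

Request:
{"op": "move_arm", "data": {
  "motion": [
    [[0.0051,0.0263,0],[0,0,0],1],
    [[0.008,0.04,0],[0,0,0],1],
    [[0.009,0.045,0],[0,0,0],1],
    [[0.009,0.045,0],[0,0,0],1],
    [[0.006,0.03,0],[0,0,0],1],
    [[0.003,0.01,0],[0,0,0],1],
    [[0,0,0],[0,0,0],1],
    [[0,0,0],[0,0,0],1]
  ]
}}

```text
clock: 26.05
position: [0.6403, -0.1316, 0.1619]
ee_rot: [0.172, 0.985, -0.0, 0.0]
ft_force: [-0.0, -0.9, -0.5]
grip_width: 1.0
grasp_force: 0.0
```

```bash
python3 - <<'E'
from h import *
from workcell import vision
c=vision.camera("wrist"); s=vision.camera("side")
go([.643,-.128,.004],70)
p=proj(c,[.643,-.128,.02]); print(p,[proj(c,[.643+a,-.128+b,.02]).round(1) for a,b in((.01,0),(0,.01))]); u,v=p.astype(int); print(u-50,v-50)
cv2.imwrite("pics/w9.png",np.hstack([crop(c,u,v,100,100,4),crop(s,345,250,100,100,4)]))
E
```

```text
pos [ 0.6402 -0.1319  0.1619] tool y world yaw 70.1 tilt 0.05 t 26.15 grip 1.001 0.0 F [-0.6 -0.7 -0.1] j1,7 [-0.26  1.53]
shift m [-0.0012  0.0047  0.1579] units [-0.0016  0.0062  0.2105]
turn wz units 0.003 deg 0.1
[291.39547935 197.22864658] [array([295., 207.]), array([301.7, 193.7])]
241 147
```

View pics/w9.png

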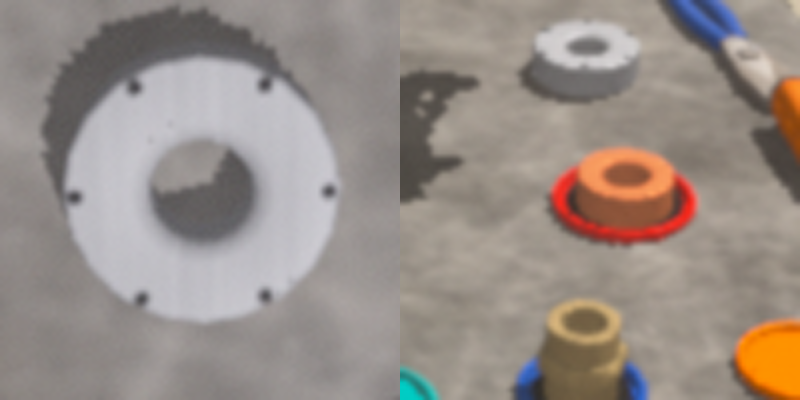

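The bush sits flat in the red dish, and the flange is centred at crop (201,188.5), i.e. (0.6397,-0.1273). Descend to the flange.

Request:
{"op": "move_arm", "data": {
  "motion": [
    [[0.0027,0.0055,0.04],[0,0,0],1],
    [[0,0,0.05],[0,0,0],1],
    [[0,0,0.05],[0,0,0],1],
    [[0,0,0.04],[0,0,0],1],
    [[0,0,0.022],[0,0,0],1],
    [[0,0,0.006],[0,0,0],1],
    [[0,0,0],[0,0,0],1],
    [[0,0,0],[0,0,0],1],
    [[0,0,0],[0,0,0],1]
  ],
  "newtons": 60
}}

```text
clock: 27.05
position: [0.6412, -0.1253, 0.0073]
ee_rot: [0.171, 0.985, 0.0, 0.001]
ft_force: [0.4, -0.0, 1.5]
grip_width: 1.004
grasp_force: 0.0
```

```bash
python3 - <<'E'
from h import *
go([.6397,-.1273,.002])
E
```

```text
pos [ 0.6412 -0.1253  0.0073] tool y world yaw 70.3 tilt 0.14 t 27.05 grip 1.004 0.0 F [ 0.4 -0.   1.5] j1,7 [-0.23  1.58]
shift m [ 0.0007 -0.0024  0.0053] units [ 0.001  -0.0032  0.0071]
```

Request:
{"op": "move_arm", "data": {
  "motion": [
    [[0.001,-0.003,0.006],[0,0,0],0.8],
    [[0,0,0],[0,0,0],0.75],
    [[0,0,0],[0,0,0],0.65],
    [[0,0,0],[0,0,0],0.55],
    [[0,0,0],[0,0,0],0.45],
    [[0,0,0],[0,0,0],0.2],
    [[0,0,0],[0,0,0],-1],
    [[0,0,0],[0,0,0],-1],
    [[0,0,0],[0,0,0],-1]
  ],
  "newtons": 60
}}

```text
clock: 27.95
position: [0.6391, -0.1263, 0.0021]
ee_rot: [0.171, 0.985, 0.001, 0.0]
ft_force: [-3.1, 2.0, 8.3]
grip_width: 0.729
grasp_force: 63.4
```

Request:
{"op": "move_arm", "data": {
  "motion": [
    [[0,0,-0.005],[0,0,0],-1],
    [[0,0,-0.01],[0,0,0],-1],
    [[0,0,-0.03],[0,0,0],-1],
    [[0,0,-0.04],[0,0,0],-1],
    [[0,0,-0.035],[0,0,0],-1],
    [[0,0,0],[0,0,0],-1],
    [[0,0,0],[0,0,0],-1]
  ]
}}

```text
clock: 28.65
position: [0.6386, -0.1269, 0.0911]
ee_rot: [0.171, 0.985, 0.0, 0.0]
ft_force: [-0.2, -0.0, -4.0]
grip_width: 0.718
grasp_force: 66.3
```

```bash
python3 - <<'E'
from h import *
from workcell import vision
go([.432,-.134,.09])
a=crop(vision.camera("wrist"),284,280,200,280,2); b=crop(vision.camera("side"),343,205,140,186,3)
cv2.imwrite("pics/w10.png",np.hstack([cv2.resize(a,(390,546)),cv2.resize(b,(410,546))]))
E
```

```text
pos [ 0.6386 -0.1269  0.0911] tool y world yaw 70.3 tilt 0.02 t 28.65 grip 0.718 66.3 F [-0.2 -0.  -4. ] j1,7 [-0.25  1.55]
shift m [ 0.1921 -0.0764  0.0011] units [ 0.2562 -0.1018  0.0014]
```

View pics/w10.png

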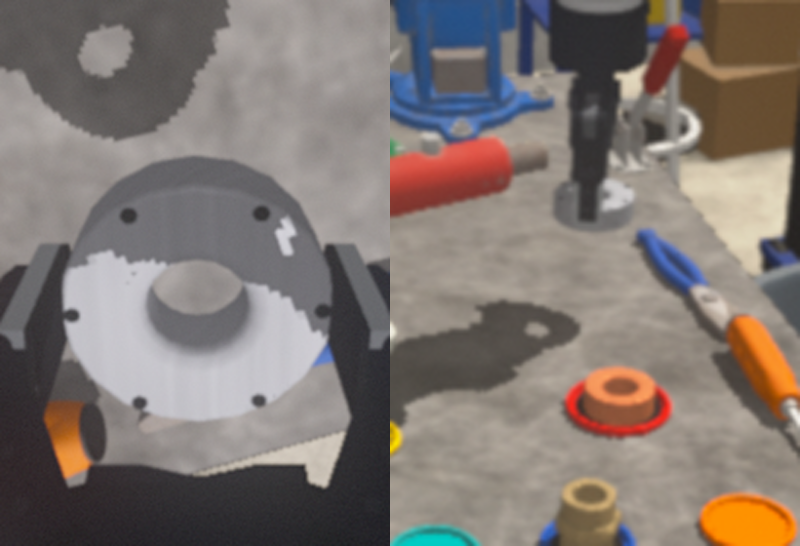

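The flange is held level. Carry it to the white dish.

Request:
{"op": "move_arm", "data": {
  "motion": [
    [[0.0182,-0.0078,0],[0,0,0],-1],
    [[0.034,-0.0135,0],[0,0,0],-1],
    [[0.04,-0.016,0],[0,0,0],-1],
    [[0.04,-0.016,0],[0,0,0],-1],
    [[0.04,-0.016,0],[0,0,0],-1],
    [[0.04,-0.016,0],[0,0,0],-1],
    [[0.032,-0.012,0],[0,0,0],-1],
    [[0.012,-0.0045,0],[0,0,0],-1],
    [[0,0,0],[0,0,0],-1],
    [[0,0,0],[0,0,0],-1]
  ]
}}

```text
clock: 29.75
position: [0.4329, -0.1338, 0.0911]
ee_rot: [0.171, 0.985, 0.0, 0.0]
ft_force: [0.4, 0.8, -2.9]
grip_width: 0.72
grasp_force: 66.3
```

```bash
python3 - <<'E'
from h import *
from workcell import vision
c=vision.camera("wrist"); h=cv2.cvtColor(c["pixels"],cv2.COLOR_RGB2HSV)
m=cv2.inRange(h,np.array([0,0,195]),np.array([179,40,255]))
P=ray(c,np.argwhere(m)[:,::-1],.007).astype(np.float32); q=np.hypot(*(P-[.432,-.134]).T); P=P[(q<.053)&(q>.036)]
print(cv2.minEnclosingCircle(P),len(P),P.min(0),P.max(0))
cv2.imwrite("pics/w11.png",c["pixels"][:,:,::-1])
go([.432,-.134,.005])
E
```

```text
((0.4353688359260559, -0.1356963813304901), 0.050606619566679) 1398 [ 0.38574094 -0.18303318] [ 0.48097295 -0.09179109]
pos [ 0.4331 -0.1339  0.0912] tool y world yaw 70.3 tilt 0.04 t 29.8 grip 0.723 66.3 F [ 0.8  0.6 -2.6] j1,7 [-0.36  1.48]
shift m [ 0.001  -0.0005  0.0862] units [ 0.0014 -0.0006  0.1149]
```

View pics/w11.png

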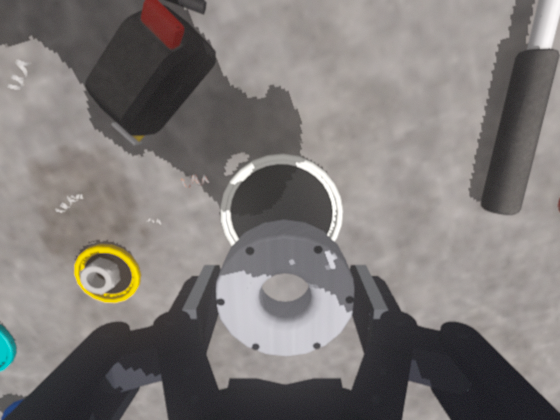

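The flange hangs over the white dish, with visible rim points at left (221,213), right (343,211) and top (282,154). The nut lies flat in the yellow dish. Check the centre and the tape clearance.

```bash
python3 - <<'E'
from h import *
from workcell import vision
c=vision.camera("wrist")
P=ray(c,[(221,213),(343,211),(282,154),(229,185),(335,182)],.007); 
A=np.c_[2*P,np.ones(len(P))]; s=np.linalg.lstsq(A,(P**2).sum(1),rcond=None)[0]; print("centre",s[:2],"diam",2*np.sqrt(s[2]+s[:2]@s[:2]))
print("tape near",ray(c,[(150,138),(213,65)],0), "top",ray(c,[(150,138),(215,55)],.065))
go([*s[:2],.005])
E
```

```text
centre [ 0.43020204 -0.13654825] diam 0.09071128371819445
tape near [[ 0.34605845 -0.20626042]
 [ 0.31755746 -0.14487198]] top [[ 0.34843587 -0.17885056]
 [ 0.32417786 -0.13185473]]
pos [ 0.433  -0.134   0.0911] tool y world yaw 70.3 tilt 0.03 t 29.85 grip 0.728 66.3 F [ 0.   0.5 -3.1] j1,7 [-0.36  1.48]
shift m [ 0.0018 -0.0033  0.0861] units [ 0.0024 -0.0044  0.1149]
```

The centre is (0.4302,-0.1365) with a 90.7 mm diameter (nominal 92), and the tape is about 5 cm clear. Lower the flange.

Request:
{"op": "move_arm", "data": {
  "motion": [
    [[0.0024,-0.0044,0.02],[0,0,0],-1],
    [[0,0,0.04],[0,0,0],-1],
    [[0,0,0.03],[0,0,0],-1],
    [[0,0,0.015],[0,0,0],-1],
    [[0,0,0],[0,0,0],-1],
    [[0,0,0],[0,0,0],-1],
    [[0,0,0],[0,0,0],-1]
  ]
}}

```text
clock: 30.55
position: [0.4302, -0.1366, 0.0134]
ee_rot: [0.171, 0.985, 0.0, 0.001]
ft_force: [0.6, 0.6, -2.6]
grip_width: 0.72
grasp_force: 66.3
```

Request:
{"op": "move_arm", "data": {
  "motion": [
    [[0,0,0.003],[0,0,0],-1],
    [[0,0,0],[0,0,0],-1],
    [[0,0,0],[0,0,0],-1]
  ]
}}

```text
clock: 30.85
position: [0.4294, -0.1364, 0.0104]
ee_rot: [0.171, 0.985, 0.0, 0.0]
ft_force: [-0.5, 0.7, -2.7]
grip_width: 0.723
grasp_force: 66.3
```

Request:
{"op": "move_arm", "data": {
  "motion": [
    [[0,0,0.002],[0,0,0],-1],
    [[0,0,0],[0,0,0],-1],
    [[0,0,0],[0,0,0],-1]
  ]
}}

```text
clock: 31.15
position: [0.4292, -0.1365, 0.0086]
ee_rot: [0.171, 0.985, 0.0, -0.0]
ft_force: [0.8, 0.2, -2.7]
grip_width: 0.719
grasp_force: 66.3
```

Request:
{"op": "move_arm", "data": {
  "motion": [
    [[0,0,0.002],[0,0,0],-1],
    [[0,0,0],[0,0,0],-1],
    [[0,0,0],[0,0,0],-1]
  ]
}}

```text
clock: 31.45
position: [0.4292, -0.1365, 0.0071]
ee_rot: [0.171, 0.985, 0.0, -0.0]
ft_force: [-0.4, 0.2, -3.5]
grip_width: 0.72
grasp_force: 66.3
```

Request:
{"op": "move_arm", "data": {
  "motion": [
    [[0,0,0.0015],[0,0,0],-1],
    [[0,0,0],[0,0,0],-1],
    [[0,0,0],[0,0,0],-1]
  ]
}}

```text
clock: 31.75
position: [0.4292, -0.1365, 0.006]
ee_rot: [0.171, 0.985, 0.0, -0.0]
ft_force: [0.6, 0.3, -3.1]
grip_width: 0.723
grasp_force: 66.3
```

Request:
{"op": "move_arm", "data": {
  "motion": [
    [[0,0,0.001],[0,0,0],-1],
    [[0,0,0],[0,0,0],-1],
    [[0,0,0],[0,0,0],-1]
  ]
}}

```text
clock: 32.05
position: [0.4293, -0.1365, 0.0053]
ee_rot: [0.171, 0.985, 0.0, 0.0]
ft_force: [-0.4, 0.9, -4.1]
grip_width: 0.719
grasp_force: 66.3
```

Request:
{"op": "move_arm", "data": {
  "motion": [
    [[0,0,0.001],[0,0,0],-1],
    [[0,0,0],[0,0,0],-1],
    [[0,0,0],[0,0,0],-1]
  ]
}}

```text
clock: 32.35
position: [0.4293, -0.1365, 0.0051]
ee_rot: [0.171, 0.985, 0.0, -0.0]
ft_force: [-4.7, 1.1, 8.5]
grip_width: 0.72
grasp_force: 67.8
```

Contact. Release, rise and check.

Request:
{"op": "move_arm", "data": {
  "motion": [
    [[0,0,0],[0,0,0],0.5],
    [[0,0,0],[0,0,0],0.6],
    [[0,0,0],[0,0,0],0.7],
    [[0,0,0],[0,0,0],0.9],
    [[0,0,0],[0,0,0],1],
    [[0,0,-0.01],[0,0,0],1],
    [[0,0,-0.03],[0,0,0],1],
    [[0,0,-0.05],[0,0,0],1],
    [[0,0,-0.06],[0,0,0],1],
    [[0,0,-0.06],[0,0,0],1],
    [[0,0,-0.04],[0,0,0],1],
    [[0,0,0],[0,0,0],1]
  ]
}}

```text
clock: 33.55
position: [0.4313, -0.1371, 0.1966]
ee_rot: [0.171, 0.985, 0.001, 0.004]
ft_force: [-0.0, -0.6, -0.8]
grip_width: 1.0
grasp_force: 0.0
```

```bash
python3 - <<'E'
from h import *
from workcell import vision
go([0.43,-.13,.2])
a=crop(vision.camera("wrist"),284,160,200,280,2); b=crop(vision.camera("side"),290,250,200,140,4)
cv2.imwrite("pics/w12.png",np.hstack([cv2.resize(a,(240,340)),cv2.resize(b,(486,340))]))
E
```

```text
pos [ 0.4313 -0.1371  0.1966] tool y world yaw 70.3 tilt 0.43 t 33.55 grip 1.0 0.0 F [-0.  -0.6 -0.8] j1,7 [-0.39  1.4 ]
shift m [ 0.0036  0.0062 -0.0034] units [ 0.0048  0.0083 -0.0046]
```

View pics/w12.png

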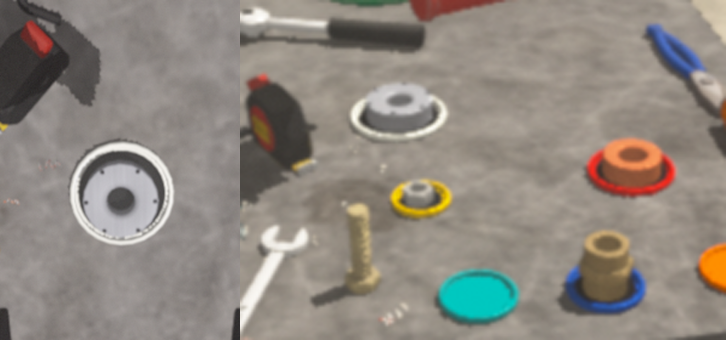

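All four parts lie flat in their own dishes: flange (400,105) in white, nut (418,192) in yellow, bush (632,160) in red and fitting (605,265) in blue. The tape and bolt have not moved.

```bash
python3 -c "
from workcell import order
print(order.hand_in())"
```

```text
the job is handed in; nothing more can be done
None
```

The job is handed in at about 34 s on the robot clock: nut in yellow, brass fitting in blue, bronze bush in red and steel flange in white, each set down flat in that order, with the tape measure and bolt left where they were.

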